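Set the souvenir-medal press to the green design

TASK

Set the medal press on the shop counter to the green design: pull its sprung selector knob up out of the parking pocket, turn its pointer round to the green disc, and let the knob drop fully home into the notch there. The dial card with the discs has slipped, so feel for the notch near the disc, and do not force the knob's pin against the metal. Leave the knob free and the cup, gift box and jar where they are.

Things in the scene. Friction and masses are not known exactly. Their poses are not given: they have to be found in the camera images.
- press: Souvenir-medal press fixed to the counter: red box, 290 x 280 mm, white top 90 mm above the counter. Origin on the knob's axis, at counter height. Flat on the top, round the knob, lies a dial card 160 mm across with three coloured discs; under the knob a metal collar, 94 mm across and 10 mm tall, hides a fixed steel rim with a notch for each disc and a wide parking pocket towards the press's +x.
- knob: Selector knob with vertical axis: black round skirt 86 mm across, on it an upright grey wing grip 50 mm long (knob x), 16 mm thick (knob y), 34 mm tall, and a yellow pointer along knob +x. Origin on the axis, 90 mm above the counter when home, rising with the knob: skirt 12 to 20 mm, wing 20 to 54 mm above it. Stops 83 and 92 degrees either way from the press's +x; all notches lie within 80 degrees of it.
- knob_grip (a point): Middle of the knob's wing, on the axis, 40 mm above the knob's origin (14 mm below the wing's top): where to grip it, pinching its two flat sides (16 mm) from above.
- pointer (a point): Tip of the knob's yellow pointer, 62 mm from the axis, as far out as the discs' centres.
- pin (a point): Foot of the locating pin under the skirt, on the pointer's line, 36 mm from the axis. The pin is 5 mm wide and a notch 7 mm, so it enters only within about 1.5 degrees of the notch's middle; then the knob cannot turn. The parking pocket is about 20 degrees wider than the pin. It slides easily (under 0.15 N m) on the rim's smooth top. The rim and pin are damaged by 25 N between them, down or sideways.
- stem (a joint): How far the knob is pulled up, m: 0 fully home, about 0.0075 when its pin rests on top of the rim, 0.018 at the stop. A spring pulls it down with about 6 N at 0 and 11 N at the stop, somewhat damped; it drops by itself when let go over a notch, and rests on the rim when let go elsewhere.
- green_disc_c (a point): Centre of the green disc (20 mm across, 3 mm thick, flat on the dial card, 62 mm from the knob's axis). The card has slipped round, so the wanted notch is not in line with it but some degrees to one side, at most 11.5, seen from the knob's axis; side and amount must be felt. The next notch is at least 36 degrees from the wanted one. The three discs change places.
- blue_disc_c (a point): Centre of the blue disc, like the green one; its notch is not wanted.
- orange_disc_c (a point): Centre of the orange disc, like the green one; its notch is not wanted.
- cup: Blue ceramic cup, 76 mm across, 85 mm tall, loose, beside the press; leave alone. Origin under its centre.
- gift_box: Red gift box with paper bands, 110 x 80 x 50 mm, loose, beside the press; leave alone. Origin under its centre.
- jar: Amber jar, 66 mm across, 90 mm tall, loose, beside the press; leave alone. Origin under its centre.

How it is judged:
By the outcome, as a careful person would: the job done as asked, in the order asked, and still so for the second after the job is handed in, with the robot touching nothing.
It also fails if it takes over 48 s, if anything falls off the work surface, if the arm or the gripper's body presses on something with over 40 N, if the wrist force passes 120 N, or if a joint passes its speed limit or range.

ROBOT

A 6-joint arm with a two-finger parallel gripper is mounted at the origin on the work surface. World frame = base frame: x ahead of the robot, y to its left, z up, the work surface at z = 0. Lengths are in mm, angles in rad, forces in N, time in s.
With the tool pointing down it reaches from about 350 to 875 mm from the base axis. Payload 4.2 kg.
Tool frame: the origin (TCP) lies on the mounting face of the last link; the fingertips stand 173 mm ahead of it and the grasp point (between the pads) lies 155 mm ahead of it; z points along the fingers, y is the line along which they close (so a half turn about z gives the same grasp; the last joint's range is limited). The gripper opens to 85 mm and grips with 20 to 120 N. Pads are 22 mm wide; open, the fingers measure 114 mm over their backs; the gripper's body (76 mm by 85 mm) begins 54 mm behind the grasp point. The pads swing forward as they close: fully open they stand 13 mm farther back than shut.
Start: joints at [0.259, 0.385, 0.008, 0, -1.194, -0.259], TCP at [624.98, 0.025, 404.712] pointing down, gripper open.
Joint ranges: [-3.14, 3.14], [-1.21, 2.06], [-1.07, 1.41], [-3.16, 2.05], [-2.99, -0.16], [-3.1, 3.1]. Speed limits (rad/s): [2.79, 2.79, 3.14, 3.14, 3.14, 3.14].

INTERFACE

Orientations are given as a unit quaternion [x, y, z, w].
In Python, from bench import arm gives the robot as it stands.
- The arm moves only by the tool carry_out, never from a script. Its argument "rows" is a list of rows, each a list of 7 numbers: the shift along the tool's x, y, z as a fraction of full scale, then the turn, a rotation vector about the tool's x, y, z as a fraction of full scale, then the opening, from -1 (shut) to 1 (fully open). A call has 1 to 12 rows; each row is the pose to reach, as a shift and turn from the pose commanded when the call began, along the tool's axes at that moment, turning the shorter way round; what a row does not reach only later rows make up. Full scale, the value 1, is 20 cm for a shift and pi rad for a turn. A row lasts 1/8 s, in which the tool goes at most 62.5 mm and 10.7 degrees, less where a joint would pass 70% of its speed; a pose out of reach is approached as far as the arm can. A call with a number of a shift or a turn outside -1 to 1 is refused whole. A call with a gripper value outside its range is refused whole. The fingers move at their own pace and stop on an object; the grip force is fixed at half the most. Time passes only in rows, so rows that repeat a pose let the fingers close. It gives the time, the measured TCP pose, the force, the opening and the grip force at its end, in the units of the state.
- arm.read_state(): the state, without advancing time (a new reading comes with each control period).
- arm.get_image(name): name is "scene" or "side" or "wrist"; returns (picture, depth): 384x512x3 uint8, red, green, blue; 384x512 float32, mm along the optical axis (not along the pixel's ray), 0 where there is no reading.
- arm.calibration(name): a dict with "mtx" (3x3 intrinsics, pixels), "cam_to_world" (4x4, takes a point from camera to world coordinates). Camera axes: x right, y up, looking along -z (the intrinsics and any distortion apply to the point x, -y, -z); pixel columns grow to the right and rows downward; lengths in mm; the calibration is good to about 2 mm. A picture is of the moment at which its call begins: read the wrist's pose just before it. calibration takes no time and is no camera call; for the wrist camera it gives the pose at the moment of the call.
- arm.job_done(): hands the job in; it is judged then, once.
The state is a dict: "clock": time; "joints": joint angles; "joint_vel": joint speeds; "joint_efforts": joint torques, N m; "position": TCP position; "ee_rot": TCP orientation; "contact_force": force on the tool from outside, world axes, zero at the start; "wrist_torque": the same for the moment, N m; "gripper_width": finger opening in mm; "grasp_force": force on a finger pad.
Only numpy, scipy, OpenCV 4.12 (cv2) and the standard library are available. Lean on these libraries where they do the work, as an engineer would, in place of code of your own. Each camera call takes 0.05 s, during which the arm holds its last target. There are 200 camera calls.

## Working session

There is one attempt and no reset: what is moved stays moved. The work goes in short steps, Python scripts to look and compute and a tool call to move; the robot and the scene stay as the last step left them, time stands still between calls to the robot, and variables do not carry over. Pictures are saved under pics/ and viewed, at most 10 in all, crops included, and the job is handed in when it is done.

Besides the shell and the picture viewer there is one more tool, called as name(argument=value, ...), one argument or row to a line, values as JSON. carry_out: Moves the arm, as the interface text tells. Its arguments: {"type":"object","properties":{"rows":{"type":"array"}},"required":["rows"]}

```bash
mkdir -p pics
cat > h.py <<'E'
import numpy as np, cv2
from bench import arm
def snap(n,f):
    c=arm.calibration(n); im,d=arm.get_image(n)
    cv2.imwrite('pics/'+f+'.png',im[:,:,::-1]); np.savez('pics/'+f+'.npz',im=im,d=d,K=c['mtx'],T=c['cam_to_world'])
    return im,d,c
def px(f,u,v,z=None):
    a=np.load('pics/'+f+'.npz'); K,T,d=a['K'],a['T'],a['d']
    r=np.array([(u-K[0,2])/K[0,0],-(v-K[1,2])/K[1,1],-1.])
    if z is None: p=r*d[int(v),int(u)]
    else:
        w=T[:3,:3]@r; p=r*((z-T[2,3])/w[2])
    return T[:3,:3]@p+T[:3,3]
E
python3 - <<'E'
from h import *
print(arm.read_state()); 
for n in('scene','wrist'):
    c=snap(n,n+'0')[2]; print(c)
a=[cv2.imread('pics/%s0.png'%n) for n in('scene','wrist')]
cv2.imwrite('pics/both0.png',np.vstack(a)[:, :] if 0 else cv2.resize(np.hstack(a),(800,300)))
E
```

```text
{'clock': 0.0, 'joints': array([ 2.58603218e-01,  3.85564754e-01,  6.60153746e-03, -5.05445220e-04,
       -1.19399101e+00, -2.58609817e-01]), 'joint_vel': array([ 9.81301139e-05,  1.57846751e-04,  9.01510955e-04,  8.95685882e-05,
       -8.16120961e-05, -1.45329249e-03]), 'joint_efforts': array([-9.55001960e-04, -3.92286408e+01,  1.88399577e+01,  4.18616563e+00,
       -4.72148502e-03,  8.27910434e-07]), 'position': array([6.24789500e+02, 3.73925166e-02, 4.03605750e+02]), 'ee_rot': array([-0.70703808,  0.70717461,  0.0007455 , -0.00081458]), 'contact_force': array([ 0.47228051, -0.15548427, -0.34040594]), 'wrist_torque': array([0.0804726 , 0.05143987, 0.03077848]), 'grasp_force': 0.0, 'gripper_width': 85.32490559672793}
{'mtx': array([[359.87184925,   0.        , 251.10774266],
       [  0.        , 359.87184925, 196.60923919],
       [  0.        ,   0.        ,   1.        ]]), 'cam_to_world': array([[-2.27140018e-01, -8.34279403e-01,  5.02379628e-01,
         1.06171958e+03],
       [ 9.73825794e-01, -1.99032061e-01,  1.09770493e-01,
         1.51027057e+02],
       [ 8.41039104e-03,  5.14163512e-01,  8.57650948e-01,
         9.01884440e+02],
       [ 0.00000000e+00,  0.00000000e+00,  0.00000000e+00,
         1.00000000e+00]])}
{'mtx': array([[323.47394197,   0.        , 254.34278728],
       [  0.        , 323.47394197, 194.47574124],
       [  0.        ,   0.        ,   1.        ]]), 'cam_to_world': array([[-9.99995168e-01, -2.13651325e-03,  2.25806649e-03,
         6.24759086e+02],
       [ 1.43620866e-03, -9.61745115e-01, -2.73942093e-01,
        -7.05640041e+01],
       [ 2.75696533e-03, -2.73937526e-01,  9.61743537e-01,
         3.72924225e+02],
       [ 0.00000000e+00,  0.00000000e+00,  0.00000000e+00,
         1.00000000e+00]])}
```

View pics/both0.png

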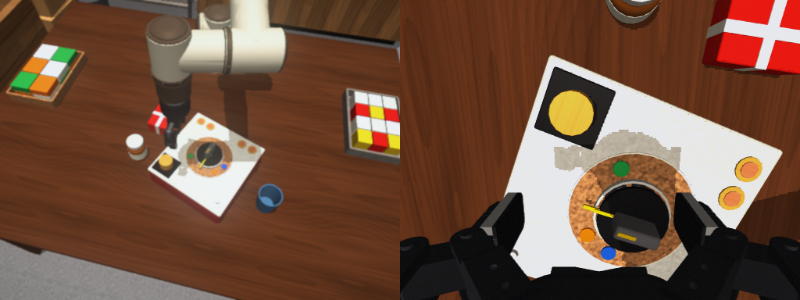

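The press sits near the tool. In the wrist half, the knob is at about (630,215), green at (622,168), blue at (609,253) and orange at (588,236). I'll enlarge it.

Run:
```python
import cv2
a=cv2.imread('pics/wrist0.png')[160:350,180:430]
cv2.imwrite('pics/w0c.png',cv2.resize(a,None,fx=3,fy=3,interpolation=cv2.INTER_CUBIC))
```

```text
(no output)
```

View pics/w0c.png

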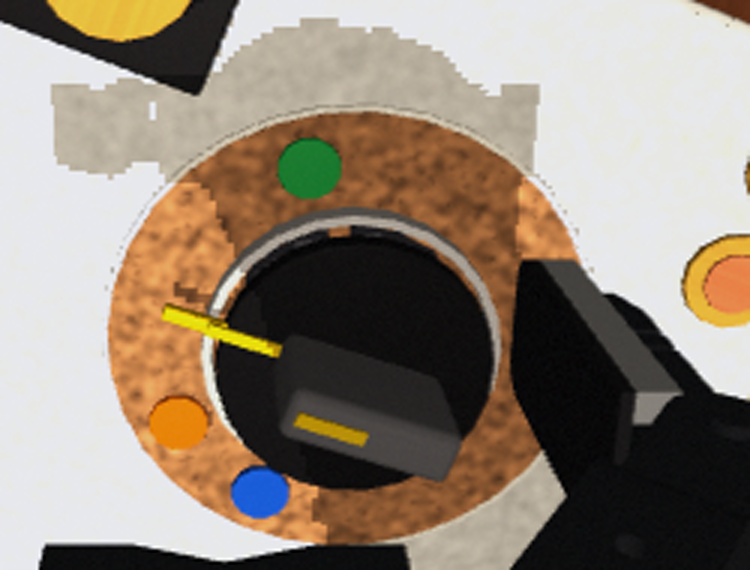

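The dial is large in this crop: green disc (310,168), orange (179,422), blue (260,492), pointer tip (165,313), wing top centre about (372,436).

Run:
```python
from h import *
from scipy.optimize import least_squares
P=lambda u,v,z:px('wrist0',180+u/3,160+v/3,z)
g,o,b=[P(*q,93)[:2] for q in((310,168),(179,422),(260,492))]
c=least_squares(lambda c:[np.hypot(*(q-c))-62 for q in(g,o,b)],[640,-20]).x
print('circ',c,[np.hypot(*(q-c)) for q in(g,o,b)])
e=np.array([P(*q,91)[:2] for q in((108,335),(345,108),(327,543),(150,215),(560,205),(150,458),(240,130))])
ce=least_squares(lambda c:[np.hypot(*(q-c))-80 for q in e],c).x; print('card',ce,[round(np.hypot(*(q-ce))) for q in e])
w=P(372,436,144)[:2];print('wingtop',w)
k=[P(*q,144)[:2] for q in((300,390),(462,440),(440,480),(285,432))]
print('wing ang',[np.degrees(np.arctan2(*(a-b_)[::-1])) for a,b_ in((k[0],k[1]),(k[3],k[2]))], np.hypot(*(k[0]-k[1])))
ps=P(295,422,144)[:2]; pe=P(367,438,144)[:2];
t=P(165,313,108)[:2]; i=P(280,350,111)[:2]
A=lambda q:np.degrees(np.arctan2(q[1],q[0]))
print('ptr line',A(t-i),'stripe',A(ps-pe))
for cc in(c,ce,w):print(cc,'tip',A(t-cc),np.hypot(*(t-cc)),'g,o,b',A(g-cc),A(o-cc),A(b-cc))
```

```text
circ [583.85400878  90.3780378 ] [np.float64(62.1422112194725), np.float64(61.84672738182446), np.float64(62.23382260712085)]
card [581.88015541  90.20918315] [80, 79, 78, 79, 79, 80, 81]
wingtop [583.84347439  88.77358756]
wing ang [np.float64(-19.34179632713039), np.float64(-19.677203174164223)] 47.110381260677606
ptr line -17.415417567118485 stripe -14.408620478445092
[583.85400878  90.3780378 ] tip -18.71426489746354 61.15949236006276 g,o,b -77.2818564675772 27.27432089105349 63.33764831947915
[581.88015541  90.20918315] tip -17.99260073829007 62.97980775745798 g,o,b -75.48073661450594 26.595533931138817 61.809232475835714
[583.84347439  88.77358756] tip -17.275903662300323 60.67380170514745 g,o,b -76.93806021363842 28.57509709968163 63.97701553569676
```

carry_out(
  rows=[
    [-0.15,0.07,0.06,0,0,-0.057,1],
    [-0.3,0.14,0.12,0,0,-0.114,1],
    [-0.449,0.2075,0.175,0,0,-0.171,1],
    [-0.449,0.2075,0.175,0,0,-0.228,0.6],
    [-0.449,0.2075,0.175,0,0,-0.285,0.4],
    [-0.449,0.2075,0.175,0,0,-0.342,0.2],
    [-0.449,0.2075,0.175,0,0,-0.396,0.2],
    [-0.449,0.2075,0.175,0,0,-0.396,0.2],
    [-0.449,0.2075,0.175,0,0,-0.396,0.2],
  ],
)

```text
clock: 1.23
position: [583.4, 89.8, 369.4]
ee_rot: [0.986, -0.164, -0.0, 0.0]
contact_force: [-1.0, 0.2, -0.3]
gripper_width: 51.5
grasp_force: 0.0
```

Run:
```python
from h import *
s=arm.read_state(); print({k:np.round(s[k],4) for k in('clock','joints','position','ee_rot','contact_force','wrist_torque','gripper_width')})
snap('wrist','wrist1')
a=cv2.imread('pics/wrist1.png'); cv2.imwrite('pics/w1b.png',cv2.resize(a,(800,600),interpolation=cv2.INTER_CUBIC))
```

```text
{'clock': np.float64(1.225), 'joints': array([ 4.2690e-01,  3.5300e-01, -1.3270e-01, -1.0000e-04, -1.0856e+00,
        8.1480e-01]), 'position': array([583.4235,  89.823 , 369.4426]), 'ee_rot': array([ 9.865e-01, -1.638e-01, -2.000e-04,  1.000e-04]), 'contact_force': array([-0.9825,  0.2466, -0.3478]), 'wrist_torque': array([0.0253, 0.0555, 0.0619]), 'gripper_width': np.float64(51.5238)}
```

View pics/w1b.png

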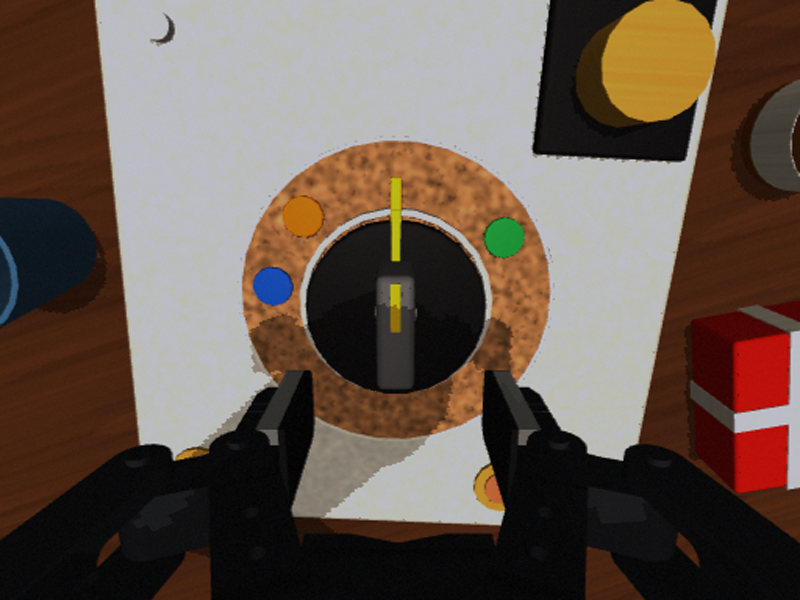

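The wing stands upright in the picture at column 396, centred between the fingers, and the pointer is aligned with it (tip at (396,178)). Green is at (504,238), blue at (273,286), orange at (303,216).

Run:
```python
from h import *
from scipy.optimize import least_squares
P=lambda u,v,z:px('wrist1',u*.64,v*.64,z)[:2]
D=[P(504,238,93),P(303,216,93),P(273,286,93)]
c=least_squares(lambda c:[np.hypot(*(q-c))-62 for q in D],[583,90]).x
A=lambda q:np.degrees(np.arctan2(q[1],q[0]))
w=P(395.5,333,144)
print(c,w,[np.hypot(*(q-c)) for q in D])
for cc in(c,w,np.array([583.5,89.8])):print([A(q-cc) for q in D],A(P(396,178,108)-cc))
# press sides
print(A(P(97,0,90)-P(138,445,90)),A(P(728,0,90)-P(640,445,90)))
print(px('wrist1',395*.64,340*.64),px('wrist1',395*.64,370*.64),px('wrist1',350*.64,300*.64))
```

```text
[583.83732167  89.41293627] [585.0104532   88.88222817] [np.float64(61.984889810553945), np.float64(62.016202826304465), np.float64(61.97524582778905)]
[np.float64(-77.3488472244138), np.float64(27.068946604463527), np.float64(63.31012666005219)] -19.16498907416332
[np.float64(-78.31140701420513), np.float64(28.010878332035137), np.float64(64.50033922855026)] -19.05419411938932
[np.float64(-77.12460801512799), np.float64(26.60962805143109), np.float64(62.869401999892276)] -19.40127526202122
-22.32118272297566 -21.418862665343223
[582.37331961  90.00345776 144.46097831] [570.140274    94.21389526 145.11152871] [596.38925228 107.66185408 110.5170606 ]
```

carry_out(
  rows=[
    [0,0,0.2,0,0,0,0.2],
    [0,0,0.34,0,0,0,0.1],
    [0,0,0.4,0,0,0,0.0],
    [0,0,0.405,0,0,0,-0.3],
    [0,0,0.405,0,0,0,-0.5],
  ],
)

```text
clock: 1.9
position: [584.0, 90.0, 289.9]
ee_rot: [0.987, -0.163, 0.001, -0.0]
contact_force: [0.0, -0.5, 0.1]
gripper_width: 21.2
grasp_force: 0.0
```

carry_out(
  rows=[
    [0,0,0,0,0,0,-0.65],
    [0,0,0,0,0,0,-0.8],
    [0,0,0,0,0,0,-1],
    [0,0,0,0,0,0,-1],
    [0,0,0,0,0,0,-1],
  ],
)

```text
clock: 2.52
position: [584.0, 90.2, 290.2]
ee_rot: [0.987, -0.162, 0.001, -0.001]
contact_force: [0.5, 2.5, 7.2]
gripper_width: 14.8
grasp_force: 60.3
```

```bash
cat > st.py <<'E'
from h import *
s=arm.read_state(); print({k:np.round(s[k],3).tolist() for k in('clock','position','contact_force','wrist_torque','gripper_width','grasp_force')})
q=s['ee_rot']; print('toolx yaw',np.degrees(np.arctan2(2*q[0]*q[1],q[0]**2-q[1]**2)))
E
python3 st.py
```

```text
{'clock': 2.525, 'position': [583.973, 90.201, 290.174], 'contact_force': [0.491, 2.45, 7.16], 'wrist_torque': [0.607, 0.251, -0.027], 'gripper_width': 14.803, 'grasp_force': 60.347}
toolx yaw -18.687366692906963
```

carry_out(
  rows=[
    [0,0,-0.02,0,0,0,-1],
    [0,0,-0.045,0,0,0,-1],
    [0,0,-0.07,0,0,0,-1],
    [0,0,-0.07,0,0,0,-1],
  ],
)

```text
clock: 3.02
position: [584.0, 90.1, 301.0]
ee_rot: [0.987, -0.163, 0.001, -0.001]
contact_force: [6.7, 2.4, -9.4]
gripper_width: 15.1
grasp_force: 58.7
```

```bash
python3 st.py
```

```text
{'clock': 3.025, 'position': [584.045, 90.121, 301.006], 'contact_force': [6.665, 2.45, -9.401], 'wrist_torque': [0.527, -1.98, 0.047], 'gripper_width': 15.139, 'grasp_force': 58.692}
toolx yaw -18.75225457331383
```

carry_out(
  rows=[
    [0,0,0,0,0,0.04,-1],
    [0,0,0,0,0,0.08,-1],
    [0,0,0,0,0,0.12,-1],
    [0,0,0,0,0,0.16,-1],
    [0,0,0,0,0,0.2,-1],
    [0,0,0,0,0,0.24,-1],
    [0,0,0,0,0,0.28,-1],
    [0,0,0,0,0,0.317,-1],
    [0,0,0,0,0,0.317,-1],
  ],
)

```text
clock: 4.15
position: [584.0, 90.1, 300.6]
ee_rot: [0.789, -0.615, -0.0, -0.001]
contact_force: [6.1, 2.0, -9.1]
gripper_width: 14.9
grasp_force: 58.8
```

```bash
python3 st.py
```

```text
{'clock': 4.15, 'position': [583.97, 90.052, 300.628], 'contact_force': [6.148, 2.041, -9.05], 'wrist_torque': [0.458, -1.882, -0.115], 'gripper_width': 14.9, 'grasp_force': 58.815}
toolx yaw -75.85794723787627
```

carry_out(
  rows=[
    [0,0,0.008,0,0,0,-1],
    [0,0,0.015,0,0,0,-1],
    [0,0,0.015,0,0,0,-0.62],
    [0,0,0.015,0,0,0,-0.6],
    [0,0,0.015,0,0,0,-0.6],
  ],
)

```text
clock: 4.78
position: [583.5, 89.7, 300.0]
ee_rot: [0.789, -0.614, 0.0, -0.0]
contact_force: [2.6, 0.1, -2.3]
gripper_width: 17.4
grasp_force: 1.6
```

```bash
python3 st.py
python3 - <<'E'
from h import *
snap('wrist','wrist2')
a=cv2.imread('pics/wrist2.png'); cv2.imwrite('pics/w2b.png',cv2.resize(a,(800,600),interpolation=cv2.INTER_CUBIC))
E
```

```text
{'clock': 4.775, 'position': [583.516, 89.717, 299.982], 'contact_force': [2.631, 0.101, -2.272], 'wrist_torque': [0.279, -0.873, -0.067], 'gripper_width': 17.363, 'grasp_force': 1.577}
toolx yaw -75.78480611016319
```

View pics/w2b.png

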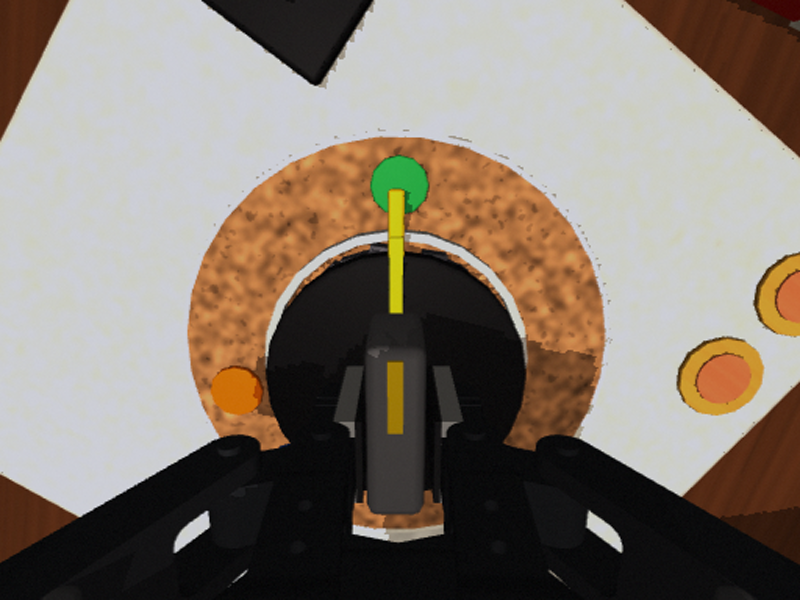

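The pointer tip at (397,192) lies over the green disc (400,185), so the knob is raised and near the disc. Next I'll sweep with a loose grip.

```bash
cat >> st.py <<'E'
a=arm.calibration('wrist'); im,d=arm.get_image('wrist'); np.savez('pics/cur.npz',im=im,d=d,K=a['mtx'],T=a['cam_to_world'])
print('wing top z',[round(float(np.median([px('cur',u,v)[2] for u in(246,250,258,261)])),1) for v in(250,270,290,310)])
m=(im[:,:,0]>150)&(im[:,:,1]>130)&(im[:,:,2]<60); m[215:]=0; v,u=np.nonzero(m)
if len(v):
  A=px('cur',u[v<v.min()+6].mean(),v.min()+3,115); print('ptr ang',np.degrees(np.arctan2(A[1]-89.6,A[0]-583.8)),v.min())
E
python3 st.py
```

```text
{'clock': 4.825, 'position': [583.508, 89.721, 299.99], 'contact_force': [3.732, 1.322, -2.762], 'wrist_torque': [0.208, -0.909, 0.004], 'gripper_width': 17.066, 'grasp_force': 1.611}
toolx yaw -75.78165319354706
wing top z [151.5, 151.4, 151.5, 152.0]
ptr ang -75.79957866378284 121
```

carry_out(
  rows=[
    [0,0,0,0,0,0,-0.56],
    [0,0,0,0,0,0.005,-0.56],
    [0,0,0,0,0,0.01,-0.56],
    [0,0,0,0,0,0.015,-0.56],
    [0,0,0,0,0,0.015,-0.56],
  ],
)

```text
clock: 5.5
position: [583.4, 89.8, 299.7]
ee_rot: [0.774, -0.633, -0.0, 0.0]
contact_force: [-0.0, 0.7, -0.0]
gripper_width: 19.0
grasp_force: 0.3
```

```bash
python3 st.py
```

```text
{'clock': 5.5, 'position': [583.424, 89.796, 299.738], 'contact_force': [-0.045, 0.704, -0.019], 'wrist_torque': [0.129, -0.175, -0.0], 'gripper_width': 18.975, 'grasp_force': 0.314}
toolx yaw -78.48737459194949
wing top z [152.4, 151.4, 151.6, 151.4]
ptr ang -75.72085122371244 121
```

carry_out(
  rows=[
    [0,0,0,0,0,0.006,-0.56],
    [0,0,0,0,0,0.012,-0.56],
    [0,0,0,0,0,0.018,-0.56],
    [0,0,0,0,0,0.018,-0.56],
  ],
)

```text
clock: 6.05
position: [583.7, 90.1, 299.8]
ee_rot: [0.756, -0.654, 0.0, -0.0]
contact_force: [0.7, 2.1, -0.5]
gripper_width: 18.8
grasp_force: 1.0
```

```bash
python3 st.py
```

```text
{'clock': 6.05, 'position': [583.668, 90.073, 299.799], 'contact_force': [0.712, 2.091, -0.511], 'wrist_torque': [0.605, -0.441, 0.065], 'gripper_width': 18.826, 'grasp_force': 0.982}
toolx yaw -81.7195231306731
wing top z [152.3, 151.5, 151.7, 150.9]
ptr ang -75.7379468739107 121
```

carry_out(
  rows=[
    [0,0,0,0,0,0.006,-0.56],
    [0,0,0,0,0,0.012,-0.56],
    [0,0,0,0,0,0.018,-0.56],
    [0,0,0,0,0,0.018,-0.56],
  ],
)

```text
clock: 6.6
position: [583.7, 90.1, 299.9]
ee_rot: [0.738, -0.675, 0.0, -0.001]
contact_force: [2.9, 3.4, -0.3]
gripper_width: 18.4
grasp_force: 4.8
```

```bash
python3 st.py
```

```text
{'clock': 6.6, 'position': [583.75, 90.142, 299.905], 'contact_force': [2.87, 3.369, -0.348], 'wrist_torque': [1.251, -0.92, 0.186], 'gripper_width': 18.447, 'grasp_force': 4.829}
toolx yaw -84.94871846425002
wing top z [152.2, 152.4, 151.8, 151.5]
ptr ang -128.78743398879152 120
```

carry_out(
  rows=[
    [0,0,0,0,0,0.006,-0.56],
    [0,0,0,0,0,0.012,-0.56],
    [0,0,0,0,0,0.012,-0.56],
  ],
)

```text
clock: 7.02
position: [583.7, 90.1, 299.8]
ee_rot: [0.725, -0.689, 0.0, -0.001]
contact_force: [3.7, 4.2, -1.1]
gripper_width: 18.5
grasp_force: 3.5
```

```bash
sed -i 's/m\[215:\]=0;/m[215:]=0; m[:,:215]=0; m[:,310:]=0;/' st.py; python3 st.py
```

```text
{'clock': 7.025, 'position': [583.729, 90.084, 299.768], 'contact_force': [3.697, 4.183, -1.07], 'wrist_torque': [1.183, -0.923, 0.083], 'gripper_width': 18.514, 'grasp_force': 3.467}
toolx yaw -87.12260740118548
wing top z [151.7, 151.9, 151.6, 152.0]
ptr ang -79.0670663779458 122
```

carry_out(
  rows=[
    [0,0,0,0,0,0.006,-0.56],
    [0,0,0,0,0,0.012,-0.56],
    [0,0,0,0,0,0.012,-0.56],
  ],
)

```text
clock: 7.45
position: [583.4, 89.5, 299.6]
ee_rot: [0.711, -0.703, -0.0, 0.001]
contact_force: [1.8, 1.3, -1.2]
gripper_width: 18.7
grasp_force: 1.5
```

```bash
python3 st.py
```

```text
{'clock': 7.45, 'position': [583.397, 89.47, 299.557], 'contact_force': [1.783, 1.28, -1.16], 'wrist_torque': [0.385, -0.795, 0.024], 'gripper_width': 18.748, 'grasp_force': 1.457}
toolx yaw -89.29233151677747
wing top z [144.6, 144.3, 143.9, 144.7]
ptr ang -85.06785531308664 122
```

carry_out(
  rows=[
    [0,0,0,0,0,0.006,-0.56],
    [0,0,0,0,0,0.012,-0.56],
    [0,0,0,0,0,0.012,-0.56],
  ],
)

```text
clock: 7.88
position: [583.5, 89.7, 299.6]
ee_rot: [-0.698, 0.716, -0.0, -0.0]
contact_force: [3.5, 1.4, -2.3]
gripper_width: 19.1
grasp_force: 1.9
```

```bash
python3 st.py
```

```text
{'clock': 7.875, 'position': [583.538, 89.719, 299.629], 'contact_force': [3.454, 1.403, -2.328], 'wrist_torque': [0.374, -1.048, 0.113], 'gripper_width': 19.113, 'grasp_force': 1.881}
toolx yaw -91.45732538519026
wing top z [144.1, 143.9, 144.5, 144.0]
ptr ang -85.15111081979657 122
```

The knob dropped home: its top is at 144 mm and the pointer is 8° past green. I'll release it and withdraw.

carry_out(
  rows=[
    [0,0,0,0,0,-0.01,-0.5],
    [0,0,0,0,0,-0.02,-0.3],
    [0,0,0,0,0,-0.02,0],
    [0,0,0,0,0,-0.02,0.2],
    [0,0,-0.15,0,0,-0.02,0.2],
    [0,0,-0.35,0,0,-0.02,0.2],
    [0,0,-0.4,0,0,-0.02,0.2],
    [0,0,-0.4,0,0,-0.02,0.2],
  ],
)

```text
clock: 8.93
position: [583.3, 89.8, 380.0]
ee_rot: [0.72, -0.694, -0.0, -0.0]
contact_force: [-0.4, -0.3, 0.2]
gripper_width: 51.2
grasp_force: 0.0
```

```bash
python3 st.py
python3 - <<'E'
from h import *
snap('wrist','wrist3')
a=cv2.imread('pics/wrist3.png'); cv2.imwrite('pics/w3b.png',cv2.resize(a,(800,600),interpolation=cv2.INTER_CUBIC))
for v in(200,215,230): print(px('wrist3',254,v))
E
```

```text
{'clock': 8.925, 'position': [583.265, 89.775, 379.999], 'contact_force': [-0.398, -0.282, 0.189], 'wrist_torque': [-0.042, 0.001, -0.013], 'gripper_width': 51.206, 'grasp_force': 0.0}
toolx yaw -87.85492498473668
wing top z [92.6, 92.1, 90.0, 90.1]
ptr ang -85.03712216109807 115
[583.21422012  80.69871398 145.34713986]
[582.82988249  91.40336427 144.48412063]
[582.42760873 102.5999772  143.33325272]
```

View pics/w3b.png

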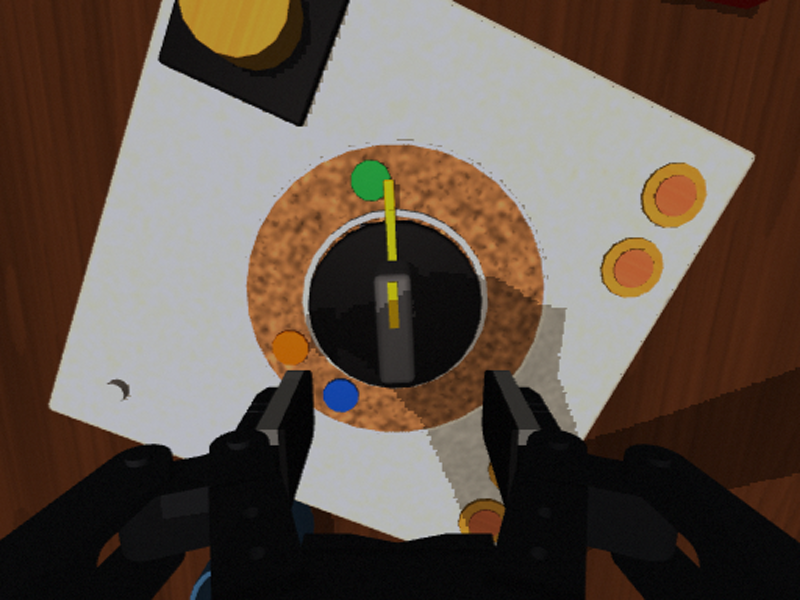

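The knob is free and home, with its wing top at 144 mm. The pointer tip at (389,182) sits just beside the green disc (370,180), about 8° past it and within the 11.5° slip.

```bash
python3 -c "
from bench import arm
print(arm.job_done())"
```

```text
the job is handed in; nothing more can be done
None
```

The press is set to green: the knob dropped fully home in the notch about 8° past the green disc, it was left free, the arm stayed clear of the cup, gift box and jar, and the job was handed in at about 9 s of the 48 s allowed.

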